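# Load the spice caddy and hold its telescoping handle extended

### The job

Get the spice caddy ready to carry: stand the two loose spice jars upright in its two empty end cells, one in each, and let go of them. Then grasp the caddy's handle so that you squeeze in its orange release button while the handle is still down, pull it straight up past the first stop to the second stop, fully out, and finish while still gripping it there, since it springs back when let go. Leave the two jars already in the caddy and the other things on the worktop where they are.

Things in the scene. Friction and masses are not known exactly. Their poses are not given: they have to be found in the camera images.
- caddy: spice caddy, 62 x 304 x 132 mm (handle down), fixed to the worktop. Origin: centre of its underside; x across it (at yaw 0 away from the robot), y along its row of four cells, z up. Cells 50 x 50 mm inside, floor 4 mm, rim 46 mm above the worktop, centred at y = +121, +67, -67, -121 mm; between the inner two a grey housing, 34 x 84 mm, 92 mm high, with the handle on top at x = y = 0
- cell_left (a point): centre of the floor of the end cell at the caddy's +y end; empty at the start
- cell_right (a point): centre of the floor of the end cell at the caddy's -y end; empty at the start
- cell_2 (a point): centre of the floor of the inner cell at +y; it holds one jar from the start
- cell_3 (a point): centre of the floor of the inner cell at -y; it holds the other jar from the start
- spice_0_mid (a point): glass spice jar, a cylinder 41 mm in diameter and 105 mm tall with a dark screw cap that is the same width (top 20 mm), about 0.11 kg; this point is its centre, 52 mm above its underside; z axis up along the jar. Stands loose on the worktop to the right of the caddy (blue label); to be loaded
- spice_1_mid (a point): glass spice jar, a cylinder 41 mm in diameter and 105 mm tall with a dark screw cap that is the same width (top 20 mm), about 0.11 kg; this point is its centre, 52 mm above its underside; z axis up along the jar. Stands loose on the worktop to the right of the caddy (black label); to be loaded
- spice_2_mid (a point): glass spice jar, a cylinder 41 mm in diameter and 105 mm tall with a dark screw cap that is the same width (top 20 mm), about 0.11 kg; this point is its centre, 52 mm above its underside; z axis up along the jar. Already in inner cell cell_2 (red and yellow label); leave it there
- spice_3_mid (a point): glass spice jar, a cylinder 41 mm in diameter and 105 mm tall with a dark screw cap that is the same width (top 20 mm), about 0.11 kg; this point is its centre, 52 mm above its underside; z axis up along the jar. Already in inner cell cell_3 (red and yellow label); leave it there
- grip: grip of the telescoping handle: black bar 72 mm long (caddy y), 26 mm thick (x), 26 mm high; origin at its centre, 119 mm above the worktop when down, 239 mm fully out; axes as the caddy's. Grasp its middle from above, fingers closing along the caddy's x, one on the button, one on the plain far face. Fully out it pulls down with about 10 N, so grip it with about 25 N
- release_face (a point): middle of the outer face of the orange release button, 38 mm wide (along the bar) and 16 mm high, in the grip's -x face (the robot's side at yaw 0), standing 6 mm proud; over button and bar the grip measures 32 mm
- release (a joint): release button: 0 m out (handle locked down) to 0.005 m pushed in almost flush (1 mm proud) toward the caddy's +x; spring, 1.8 N at first and 5.3 N fully in. The handle is unlocked from about 0.004 m. Keep it in while pulling
- inner_tube (a joint): thin upper tube of the handle, carrying the grip: 0 m down, 0.060 m at its end: the first stop. With its spring, weight and friction it takes a pull of 3.5 to 4.5 N; it comes out first
- middle_tube (a joint): thick lower tube of the handle: 0 m down, 0.060 m fully out: the second stop of the handle (both tubes at 0.060 m, grip 120 mm above its low place). It takes a pull of 8.5 to 10 N; it follows once the upper tube is at its end
- honey_jar_mid (a point): bystander: honey jar with grey lid, 61 mm in diameter, 90 mm tall; this point is its centre
- tin_soup_mid (a point): bystander: green food tin, 75 mm in diameter, 110 mm tall; this point is its centre
- salt_shaker_mid (a point): bystander: glass salt shaker, 44 mm in diameter, 90 mm tall; this point is its centre
- mug_b_mid (a point): bystander: grey-blue mug, 66 mm in diameter, 80 mm tall, near the back; this point is the centre of its body
Mind the look-alikes: they are no part of the job. What is shaped like the part that bears spice_0_mid but pink or purple is not meant. What is shaped like the part that bears spice_3_mid but turquoise is not meant.

How it is judged:
By the outcome, as a careful person would: the job done as asked, in the order asked, and still so for the second after the job is handed in, while the arm keeps its last pose, push and grip.
It also fails if it takes over 72 s, if anything falls off the work surface, if the arm or the gripper's body presses on something with over 40 N, if the wrist force passes 120 N, or if a joint passes its speed limit or range.

### The arm

A 7-joint arm with a two-finger parallel gripper is mounted at the origin on a cart in front of the work surface, level with it; the furniture and walls round the work are solid. World frame = base frame: x ahead of the robot, y to its left, z up, the work surface at z = 0. Lengths are in m, angles in rad, forces in N, time in s.
With the tool pointing down it reaches from about 0.35 to 0.9 m from the base axis. Payload 8.1 kg.
Tool frame: the origin (TCP) lies at the very end of the fingers, on their centre line; the grasp point (between the pads) lies 19 mm behind it (grasp_offset is the distance from the TCP to the grasp point, in m); z points along the fingers, y is the line along which they close (so a half turn about z gives the same grasp; the last joint's range is limited). The gripper opens to 92 mm and grips with 3 to 60 N. Pads are 19 mm wide; open, the fingers measure 130 mm over their backs; the gripper's body (75 mm by 190 mm) begins 47 mm behind the grasp point.
Start: joints at [-1.25, 0.434, 0.025, 1.573, -0.012, 1.134, -0.075], TCP at [0.257, 0.57, 0.196] pointing down, gripper open.
Joint ranges: [-2.62, 2.62], [-0.44, 2.09], [-1.27, 1.32], [0.08, 2.57], [-1.32, 4.46], [0.12, 2], [-2.74, 2.74]. Speed limits (rad/s): [2.22, 2.22, 3.01, 3.01, 3.14, 3.14, 3.14].

### API

Orientations are given as a rotation vector (axis times angle).
In Python, from cell import observe, get_image, camera_params, sign_off, silhouettes, grasp_offset gives the robot as it stands. The module is installed in compiled form; this text tells all that it offers.
- The arm moves only by the tool jog_arm, never from a script. Its argument "motion" is a list that holds one entry, the list of rows, each a list of 7 numbers: the shift along the tool's x, y, z in m, then the turn, a rotation vector about the tool's x, y, z in rad, then the closure, from -1 (fully open) to 1 (shut), so that 0 is half open. In form: [[[dx, dy, dz, wx, wy, wz, hand], ...]]. A call has 1 to 10 rows; each row is the pose to reach, as a shift and turn from the pose commanded when the call began, along the tool's axes at that moment; what a row does not reach only later rows make up. A row lasts 1/12 s, in which the tool goes at most 41.7 mm and 7.16 degrees, less where a joint would pass 70% of its speed; a pose out of reach is approached as far as the arm can. A call with a gripper value outside its range is refused whole. The fingers move at their own pace and stop on an object; "force" is the grip in N (left out, the last holds). Time passes only in rows, so rows that repeat a pose let the fingers close. It gives the time, the measured TCP pose, the force, the opening and the grip force at its end, in the units of the state.
- observe(): the state, without advancing time (a new reading comes with each control period).
- get_image(name): name is "scene" or "top"; returns the picture (400x640x3 uint8, red, green, blue); there is no depth.
- camera_params(name): a dict with "vertical_fov" (degrees; the focal length in pixels is half the picture's height over the tangent of half this angle, whatever the lens; pixels are square), "cx", "cy" (the principal point, pixels), "dist_coeffs" ([k1, k2, p1, p2, k3] as OpenCV has them; the pictures are not rectified), "T" (4x4, takes a point from camera to world coordinates). Camera axes: x right, y down, z forward; pixel columns grow to the right and rows downward; lengths in m; the calibration is good to about 2 mm. A picture is of the moment at which its call begins. camera_params takes no time and is no camera call.
- sign_off(): hands the job in; it is judged then, once.
Trained networks look in the newest picture that a camera, given by its name, has taken for a name from the list of things; names that differ only in an ending like _2 or _b are one class to them, and where a whole thing is asked for, a point or a joint stands for the part that bears it (a point fixed in the world has none). Each returns a list of dicts, best first, with "p" (0 to 1); they miss things now and then, are a little off and sometimes report something else, mostly with a low value. They report only what shows in the picture. A call takes as long as a camera call. They do not tell look-alikes from the thing itself.
- silhouettes(query, camera): "mask" (400x640 bool, what is visible of it) and "pixel" ([column, row] in pixels, amid what is visible of it).
The state is a dict: "clock": time; "joints": joint angles; "dq": joint speeds; "joint_efforts": joint torques, N m; "position": TCP position; "ee_rot": TCP orientation; "force": force on the tool from outside, world axes, zero at the start; "ft_torque": the same for the moment, N m; "width": opening from 0.0 (shut) to 1.0 (fully open); "gripper_force": force on a finger pad.
Only numpy, scipy, OpenCV 4.12 (cv2) and the standard library are available. Lean on these libraries where they do the work, as an engineer would, in place of code of your own. Each camera call takes 0.05 s, during which the arm holds its last target. There are 200 camera calls.

## Working session

There is one attempt and no reset: what is moved stays moved. The work goes in short steps, Python scripts to look and compute and a tool call to move; the robot and the scene stay as the last step left them, time stands still between calls to the robot, and variables do not carry over. Pictures are saved under pics/ and viewed, at most 10 in all, crops included, and the job is handed in when it is done.

Besides the shell and the picture viewer there is one more tool, called by a JSON object that holds its "name" and its "arguments". jog_arm: Moves the arm, as the interface text tells. Its arguments: {"type":"object","properties":{"motion":{"type":"array"},"force":{"type":"number"}},"required":["motion"]}

```bash
mkdir -p pics
python3 - <<'E'
from cell import *
import cv2, numpy as np
print(observe()); print(grasp_offset)
for n in("scene","top"):
    im=get_image(n); cv2.imwrite(f"pics/{n}0.png",im[:,:,::-1])
    p=camera_params(n); print(n,p)
E
```

```text
{'clock': 0.0, 'joints': array([-1.24959349,  0.43521269,  0.02497719,  1.57407031, -0.01160305,
        1.13402121, -0.07506574]), 'dq': array([-7.25513475e-04, -6.72082376e-04, -2.52592069e-04,  9.86469274e-04,
       -7.34208488e-05, -8.64286452e-04, -5.67681266e-04]), 'joint_efforts': array([ 4.96599550e-04, -6.67841864e+01,  9.85042490e-01, -3.14464688e+01,
       -6.06457167e-02,  4.31658898e-02,  1.50817968e-04]), 'position': array([0.25684769, 0.56917609, 0.19496182]), 'ee_rot': array([-6.60758919e-01, -3.07112358e+00,  2.44227532e-03]), 'force': array([ 0.31676732, -0.32940376, -0.23294804]), 'ft_torque': array([-0.01192724,  0.04053417, -0.00747695]), 'gripper_force': 0.0, 'width': 1.0025994767542326}
0.0188
scene {'vertical_fov': 51.10241038156031, 'cx': 315.9551393673942, 'cy': 204.70490621483634, 'dist_coeffs': array([-0.04543795,  0.        ,  0.        ,  0.        ,  0.        ]), 'T': array([[ 0.6420342 , -0.57654814,  0.50535564,  0.01581697],
       [-0.76647439, -0.49780471,  0.4058417 , -0.45442604],
       [ 0.01758114, -0.64790641, -0.76151703,  0.94115231],
       [ 0.        ,  0.        ,  0.        ,  1.        ]])}
top {'vertical_fov': 56.47233498877134, 'cx': 331.40212862583263, 'cy': 193.92084841761326, 'dist_coeffs': array([0.00297561, 0.        , 0.        , 0.        , 0.        ]), 'T': array([[ 3.03127877e-02, -9.77813449e-01,  2.07272751e-01,
         3.62080515e-01],
       [-9.99540402e-01, -2.97256405e-02,  5.94735643e-03,
        -1.76315480e-02],
       [ 3.45910174e-04, -2.07357770e-01, -9.78265115e-01,
         1.16632785e+00],
       [ 0.00000000e+00,  0.00000000e+00,  0.00000000e+00,
         1.00000000e+00]])}
```

View pics/scene0.png

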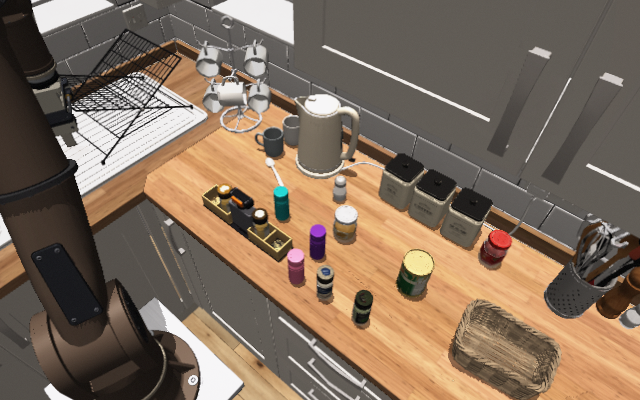

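View pics/top0.png

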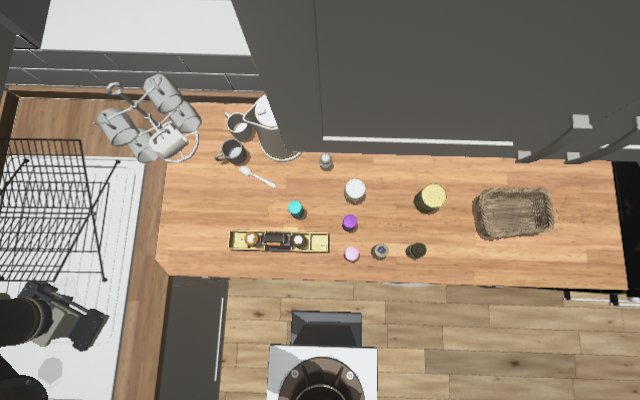

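In the scene picture, the jar-shaped candidates are pink (296,266), purple (317,242), blue label (325,282), black label (363,307) and turquoise (282,204). The blue one and the black one fit the description. The caddy runs from (205,190) to (290,250). Next I'll measure these positions and check the identities in one enlarged crop.

```bash
cat > h.py <<'E'
import cv2, numpy as np
from cell import *
def K(n):
    p=camera_params(n); f=200/np.tan(np.radians(p["vertical_fov"])/2)
    return np.array([[f,0,p["cx"]],[0,f,p["cy"]],[0,0,1]]),p["dist_coeffs"],p["T"]
def ray(n,px):
    k,d,T=K(n); u=cv2.undistortPoints(np.array([[px]],float),k,d)[0,0]
    v=T[:3,:3]@np.r_[u,1]; return T[:3,3],v
def onz(n,px,z):
    o,v=ray(n,px); return o+v*(z-o[2])/v[2]
def proj(n,P):
    k,d,T=K(n); P=np.atleast_2d(P); R=T[:3,:3].T
    return cv2.projectPoints(P.astype(float),cv2.Rodrigues(R)[0],-R@T[:3,3],k,d)[0][:,0]
def cyl(r,h,n=48):
    a=np.linspace(0,2*np.pi,n); c=np.c_[r*np.cos(a),r*np.sin(a)]
    return np.r_[np.c_[c,0*a],np.c_[c,0*a+h]]
def sil(shape,x,y,z0,n):
    m=np.zeros((400,640),np.uint8)
    cv2.fillConvexPoly(m,cv2.convexHull(proj(n,shape+[x,y,z0]).astype(np.float32)).round().astype(np.int32),1); return m>0
def bb(m):
    r,c=np.where(m); return np.array([c.min(),c.max(),r.min(),r.max(),c.mean(),r.mean()])
E
python3 - <<'E'
from h import *
from scipy.optimize import least_squares
im={n:get_image(n) for n in("scene","top")}
cv2.imwrite("pics/crop1.png",cv2.resize(im["scene"][170:335,190:400,::-1],None,fx=3.5,fy=3.5,interpolation=cv2.INTER_CUBIC))
res={}
for q,r,h in[("spice_0_mid",.0205,.105),("spice_1_mid",.0205,.105),("spice_2_mid",.0205,.105),("honey_jar_mid",.0305,.09),("tin_soup_mid",.0375,.11),("salt_shaker_mid",.022,.09),("grip",0,0),("release_face",0,0),("cell_left",0,0),("caddy",0,0)]:
    for n in("scene","top"):
        try: L=silhouettes(q,n)
        except Exception as e: print(q,n,e); continue
        for d in L:
            if d["p"]<.3: continue
            s=bb(d["mask"])
            # fit a base xy so the model's bbox-centre/mean matches
            x=""
            if r:
                g=onz(n,d["pixel"],h/2)[:2]
                f=lambda p:proj(n,cyl(r,h)+[p[0],p[1],0])
                def e(p):
                    c=f(p); lo,hi=c.min(0),c.max(0)
                    return np.r_[(lo+hi)/2-[(s[0]+s[1])/2,(s[2]+s[3])/2]]
                x=least_squares(e,g,diff_step=1e-4).x.round(4)
            print(q,n,round(d["p"],2),s.round(),x)
            if q in("caddy","grip","release_face"): np.save(f"{q}_{n}.npy",d["mask"])
E
```

```text
spice_0_mid scene 0.73 [308. 325. 224. 259. 317. 241.] [ 0.5087 -0.0628]
spice_0_mid scene 0.69 [287. 303. 249. 283. 295. 266.] [ 0.4181 -0.0712]
spice_0_mid scene 0.58 [316. 333. 265. 301. 324. 283.] [ 0.4274 -0.1558]
spice_0_mid scene 0.33 [351. 372. 290. 326. 361. 308.] [ 0.4319 -0.2624]
spice_0_mid top 0.76 [371. 387. 244. 258. 379. 251.] [ 0.4286 -0.1557]
spice_0_mid top 0.71 [228. 328. 228. 253. 279. 242.] [0.4505 0.1424]
spice_0_mid top 0.58 [342. 356. 214. 230. 349. 222.] [ 0.5122 -0.0654]
spice_0_mid top 0.56 [344. 358. 246. 260. 351. 253.] [ 0.4203 -0.0732]
spice_0_mid top 0.44 [261. 287. 233. 244. 274. 238.] [0.4561 0.1547]
spice_1_mid scene 0.97 [351. 371. 291. 325. 361. 308.] [ 0.4311 -0.2615]
spice_1_mid top 0.84 [406. 426. 243. 257. 416. 250.] [ 0.4349 -0.265 ]
spice_1_mid top 0.53 [228. 328. 229. 252. 279. 241.] [0.4505 0.1424]
spice_2_mid scene 0.63 [218. 230. 184. 211. 224. 196.] [0.456 0.231]
spice_2_mid top 0.7 [244. 261. 231. 247. 253. 239.] [0.4527 0.2185]
honey_jar_mid scene 0.76 [332. 356. 205. 242. 344. 223.] [ 0.6076 -0.0772]
honey_jar_mid scene 0.63 [230. 254. 187. 208. 242. 198.] [0.4937 0.1984]
honey_jar_mid top 0.95 [344. 365. 179. 203. 354. 191.] [ 0.6097 -0.0805]
honey_jar_mid top 0.73 [228. 328. 229. 253. 279. 241.] [0.4495 0.1432]
tin_soup_mid scene 0.88 [397. 434. 249. 297. 415. 272.] [ 0.5924 -0.3086]
tin_soup_mid top 0.84 [414. 446. 182. 212. 430. 197.] [ 0.595  -0.3087]
salt_shaker_mid scene 0.74 [332. 346. 176. 201. 339. 189.] [0.7007 0.012 ]
salt_shaker_mid top 0.44 [319. 332. 153. 169. 325. 161.] [0.7034 0.0101]
salt_shaker_mid top 0.37 [228. 327. 230. 252. 280. 241.] [0.4497 0.1451]
grip scene 0.6 [229. 254. 186. 208. 241. 198.] 
grip top 0.53 [261. 287. 232. 244. 274. 238.] 
cell_left scene 0.89 [202. 292. 185. 261. 248. 222.] 
cell_left top 0.83 [228. 328. 229. 252. 280. 241.] 
caddy scene 0.65 [203. 292. 185. 260. 248. 221.] 
caddy top 0.56 [228. 328. 229. 252. 279. 241.]
```

View pics/crop1.png

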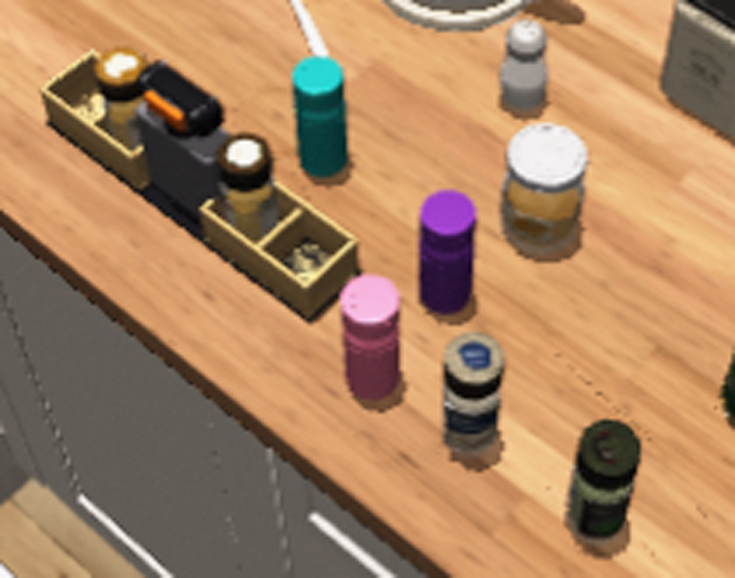

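The crop confirms it: spice_0 is the blue-label jar (325,282) and spice_1 the black-label jar (363,307). Pink, purple and turquoise are look-alikes. The orange button faces the robot. Next I'll fit the caddy pose.

```bash
cat >> h.py <<'E'
def box(x0,x1,y0,y1,z0,z1): return np.array([[x,y,z] for x in(x0,x1) for y in(y0,y1) for z in(z0,z1)])
PARTS=[box(-.031,.031,.040,.152,0,.046),box(-.031,.031,-.152,-.040,0,.046),box(-.031,.031,-.152,.152,0,.004),
 box(-.017,.017,-.042,.042,0,.092),box(-.013,.013,-.036,.036,.106,.132),box(-.019,0,-.019,.019,.111,.127),box(-.01,.01,-.015,.015,.09,.11)]
def tf(P,p):
    c,s=np.cos(p[2]),np.sin(p[2]); return P@np.array([[c,s,0],[-s,c,0],[0,0,1]])+[p[0],p[1],0]
def ren(p,n,parts,S=4):
    m=np.zeros((400*S,640*S),np.uint8)
    for P in parts:
        q=((proj(n,tf(P,p))+.5)*S-.5).astype(np.float32)
        cv2.fillConvexPoly(m,cv2.convexHull(q).round().astype(np.int32),1)
    return cv2.resize(m.astype(np.float32),(640,400),interpolation=cv2.INTER_AREA)
E
python3 - <<'E'
from h import *
from scipy.optimize import minimize
M={n:np.load(f"caddy_{n}.npy").astype(float) for n in("scene","top")}
jars=[cyl(.0225,.107)+[0,y,.004] for y in(.067,-.067)]
def cost(p,ns):
    t=0
    for n in ns:
        w=1-ren(p,n,jars); t+=(w*abs(ren(p,n,PARTS)-M[n])).sum()/M[n].sum()
    return t
for ns in(["scene"],["top"],["scene","top"]):
    best=min((minimize(cost,[.45,.145,y],args=(ns,),method="Nelder-Mead",options=dict(initial_simplex=np.array([.45,.145,y])+np.array([[0,0,0],[.01,0,0],[0,.01,0],[0,0,.06]]),maxiter=120)) for y in(-.03,.03)),key=lambda r:r.fun)
    print(ns,best.x.round(4),round(best.fun,3))
p=best.x
out=[]
for n,(c0,r0,c1,r1) in(("scene",(190,170,310,270)),("top",(220,215,340,265))):
    S=6 if n=="top" else 6
    im=cv2.resize(get_image(n)[r0:r1,c0:c1,::-1],None,fx=S,fy=S,interpolation=cv2.INTER_CUBIC)
    def ln(pts,col):
        q=((proj(n,tf(np.array(pts),p))-[c0,r0]+.5)*S).round().astype(np.int32); cv2.polylines(im,[q],True,col,1)
    for y in(.121,.067,-.067,-.121):
        ln([[a*.025,y+b*.025,.046] for a,b in((1,1),(1,-1),(-1,-1),(-1,1))],(0,255,0))
    ln([[a*.031,b*.152,.046] for a,b in((1,1),(1,-1),(-1,-1),(-1,1))],(255,0,255))
    ln([[a*.013,b*.036,.132] for a,b in((1,1),(1,-1),(-1,-1),(-1,1))],(255,255,0))
    for y in(.067,-.067): ln(cyl(.0205,.105)[48:]+[0,y,.004],(0,0,255))
    out.append(im)
w=max(o.shape[1] for o in out)
im=np.vstack(out)
cv2.imwrite("pics/fit1.png",cv2.resize(im,None,fx=600/im.shape[0],fy=600/im.shape[0]))
E
```

```text
['scene'] [ 0.4531  0.1487 -0.0215] 0.097
['top'] [ 0.4532  0.145  -0.0051] 0.072Traceback (most recent call last):
  File "<stdin>", line 11, in <module>
  File "<stdin>", line 11, in <genexpr>
    res = _minimize_neldermead(fun, x0, args, callback, bounds=bounds,
                               **options)
    fxr = func(xr)
    fx = function(np.copy(x), *(wrapper_args + args))
  File "<stdin>", line 8, in cost
  File "h.py", line 30, in ren
    q=((proj(n,tf(P,p))+.5)*S-.5).astype(np.float32)
        ~~~~^^^^^^^^^^^
  File "h.py", line 12, in proj
    k,d,T=K(n); P=np.atleast_2d(P); R=T[:3,:3].T
          ~^^^
  File "h.py", line 4, in K
    p=camera_params(n); f=200/np.tan(np.radians(p["vertical_fov"])/2)
ValueError: time passes only in moves, steps and waits
```

```bash
sed -i 's/^def K(n):/import functools\n@functools.cache\ndef K(n):/' h.py
cat > overlay.py <<'E'
from h import *
import sys
def overlay(p,fn):
    out=[]
    for n,(c0,r0,c1,r1) in(("scene",(190,170,310,270)),("top",(220,215,340,265))):
        S=6
        im=cv2.resize(get_image(n)[r0:r1,c0:c1,::-1],None,fx=S,fy=S,interpolation=cv2.INTER_CUBIC)
        def ln(pts,col):
            q=((proj(n,tf(np.array(pts),p))-[c0,r0]+.5)*S).round().astype(np.int32); cv2.polylines(im,[q],True,col,1)
        R=((1,1),(1,-1),(-1,-1),(-1,1))
        for y in(.121,.067,-.067,-.121): ln([[a*.025,y+b*.025,.046] for a,b in R],(0,255,0))
        ln([[a*.031,b*.152,.046] for a,b in R],(255,0,255))
        ln([[a*.013,b*.036,.132] for a,b in R],(255,255,0))
        for y in(.067,-.067): ln(cyl(.0205,.105)[48:]+[0,y,.004],(0,0,255))
        out.append(im)
    im=np.vstack(out); cv2.imwrite(fn,cv2.resize(im,None,fx=600/im.shape[0],fy=600/im.shape[0]))
E
python3 - <<'E'
from overlay import *
from scipy.optimize import minimize
M={n:np.load(f"caddy_{n}.npy").astype(float) for n in("scene","top")}
jars=[cyl(.0225,.107)+[0,y,.004] for y in(.067,-.067)]
def cost(p,ns):
    return sum(((1-ren(p,n,jars))*abs(ren(p,n,PARTS)-M[n])).sum()/M[n].sum() for n in ns)
p0=np.array([.453,.146,-.01])
r=minimize(cost,p0,args=(["scene","top"],),method="Nelder-Mead",options=dict(initial_simplex=p0+np.array([[0,0,0],[.006,0,0],[0,.006,0],[0,0,.04]]),maxiter=80))
print(r.x.round(4),r.fun); overlay(r.x,"pics/fit1.png")
E
```

```text
[ 0.4532  0.1466 -0.0059] 0.18597774600517042
```

View pics/fit1.png

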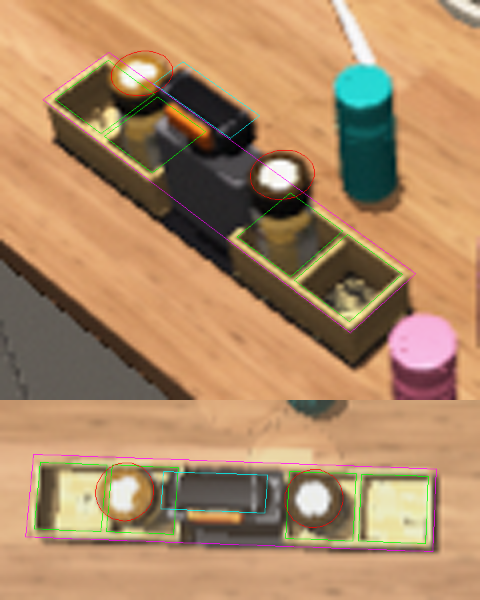

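The overlay agrees with the caddy to about 1 px in both views; the right end cell matches best. I'll use a caddy pose of about (0.453, 0.146), yaw -0.008. Now I'll work out the first move, to above the black jar.

```bash
cat > go.py <<'E'
import sys, numpy as np
from cell import observe
from scipy.spatial.transform import Rotation as R
# usage: go.py x y z [yaw of closing axis vs world x]; prints shift and turn in tool axes
x,y,z=map(float,sys.argv[1:4]); a=float(sys.argv[4]) if len(sys.argv)>4 else 0
s=observe(); r=R.from_rotvec(s["ee_rot"]); c,n=np.cos(a),np.sin(a)
t=R.from_matrix(np.array([[-n,c,0],[c,n,0],[0,0,-1]]))
print("t",s["clock"],"pos",s["position"].round(4),"w",round(float(s["width"]),3),"F",s["force"].round(1))
print("shift",r.inv().apply(np.array([x,y,z])-s["position"]).round(4),"turn",(r.inv()*t).as_rotvec().round(4))
E
python3 go.py 0.433 -0.263 0.22
```

```text
t 1.3 pos [0.257  0.5697 0.1958] w 1.0 F [-0.6  0.3 -0.4]
shift [-0.5029 -0.6866 -0.0243] turn [ 1.0000e-04 -1.0000e-04  1.1469e+00]
```

{"name": "jog_arm", "arguments": {"motion": [[[-0.503,-0.687,-0.024,0,0,1.147,-1],[-0.503,-0.687,-0.024,0,0,1.147,-1],[-0.503,-0.687,-0.024,0,0,1.147,-1],[-0.503,-0.687,-0.024,0,0,1.147,-1],[-0.503,-0.687,-0.024,0,0,1.147,-1],[-0.503,-0.687,-0.024,0,0,1.147,-1],[-0.503,-0.687,-0.024,0,0,1.147,-1],[-0.503,-0.687,-0.024,0,0,1.147,-1],[-0.503,-0.687,-0.024,0,0,1.147,-1],[-0.503,-0.687,-0.024,0,0,1.147,-1]]], "force": 20}}

```text
clock: 2.13
position: [0.3431, 0.1604, 0.2078]
ee_rot: [-2.23, -2.212, -0.002]
force: [1.6, 0.3, 1.0]
width: 1.0
gripper_force: 0.0
```

```bash
python3 go.py 0.433 -0.263 0.22
```

```text
t 2.1333 pos [0.3431 0.1604 0.2078] w 1.0 F [1.6 0.3 1. ]
shift [-0.4227  0.0932 -0.0126] turn [ 0.0005 -0.0011 -0.0078]
```

{"name": "jog_arm", "arguments": {"motion": [[[-0.42,0.093,-0.012,0,0,0,-1],[-0.42,0.093,-0.012,0,0,0,-1],[-0.42,0.093,-0.012,0,0,0,-1],[-0.42,0.093,-0.012,0,0,0,-1],[-0.42,0.093,-0.012,0,0,0,-1],[-0.42,0.093,-0.012,0,0,0,-1],[-0.42,0.093,-0.012,0,0,0,-1],[-0.42,0.093,-0.012,0,0,0,-1],[-0.42,0.093,-0.012,0,0,0,-1],[-0.42,0.093,-0.012,0,0,0,-1]]]}}

```text
clock: 2.97
position: [0.4335, -0.2463, 0.2194]
ee_rot: [2.22, 2.222, 0.001]
force: [1.7, 0.5, 0.3]
width: 0.998
gripper_force: 0.0
```

{"name": "jog_arm", "arguments": {"motion": [[[0,0,0,0,0,0,-1],[0,0,0,0,0,0,-1],[0,0,0,0,0,0,-1]]]}}

```text
clock: 3.22
position: [0.4328, -0.2443, 0.2188]
ee_rot: [-2.222, -2.22, 0.0]
force: [-0.2, -0.2, -0.2]
width: 1.001
gripper_force: 0.0
```

```bash
python3 go.py 0.433 -0.263 0.22; python3 go.py 0.433 -0.263 0.063
```

```text
t 3.2167 pos [ 0.4328 -0.2443  0.2188] w 1.001 F [-0.2 -0.2 -0.2]
shift [-0.0187  0.0002 -0.0012] turn [-0.0008 -0.0003 -0.0011]
t 3.2167 pos [ 0.4328 -0.2443  0.2188] w 1.001 F [-0.2 -0.2 -0.2]
shift [-0.0187  0.0003  0.1558] turn [-0.0008 -0.0003 -0.0011]
```

{"name": "jog_arm", "arguments": {"motion": [[[-0.019,0,0.0,0,0,0,-1],[-0.019,0,0.035,0,0,0,-1],[-0.019,0,0.07,0,0,0,-1],[-0.019,0,0.105,0,0,0,-1],[-0.019,0,0.135,0,0,0,-1],[-0.019,0,0.156,0,0,0,-1],[-0.019,0,0.156,0,0,0,0.3],[-0.019,0,0.156,0,0,0,0.3],[-0.019,0,0.156,0,0,0,0.3],[-0.019,0,0.156,0,0,0,0.3]]], "force": 20}}

```text
clock: 4.05
position: [0.4344, -0.2634, 0.0648]
ee_rot: [2.219, 2.221, 0.002]
force: [0.4, -0.4, 1.0]
width: 0.761
gripper_force: 0.0
```

{"name": "jog_arm", "arguments": {"motion": [[[0,0,0,0,0,0,0.5],[0,0,0,0,0,0,0.5],[0,0,0,0,0,0,0.5],[0,0,0,0,0,0,0.5]]]}}

```text
clock: 4.38
position: [0.4334, -0.2635, 0.0635]
ee_rot: [2.221, 2.221, 0.001]
force: [0.7, 0.5, 0.5]
width: 0.469
gripper_force: 0.1
```

{"name": "jog_arm", "arguments": {"motion": [[[0,0,0,0,0,0,0.5],[0,0,0,0,0,0,0.7],[0,0,0,0,0,0,0.7],[0,0,-0.01,0,0,0,0.7],[0,0,-0.03,0,0,0,0.7],[0,0,-0.06,0,0,0,0.7],[0,0,-0.095,0,0,0,0.7],[0,0,-0.13,0,0,0,0.7],[0,0,-0.16,0,0,0,0.7],[0,0,-0.17,0,0,0,0.7]]], "force": 20}}

```text
clock: 5.22
position: [0.434, -0.265, 0.2375]
ee_rot: [2.22, 2.217, 0.003]
force: [1.3, -1.2, -1.1]
width: 0.431
gripper_force: 20.0
```

```bash
python3 go.py 0.4535 0.267 0.235 -0.008
```

```text
t 5.2167 pos [ 0.434  -0.265   0.2375] w 0.431 F [ 1.3 -1.2 -1.1]
shift [0.532  0.0188 0.0016] turn [0.0047 0.0017 0.0068]
```

{"name": "jog_arm", "arguments": {"motion": [[[0.01,0,0,0,0,0,0.7],[0.03,0,0,0,0,0,0.7],[0.06,0.002,0,0,0,0,0.7],[0.095,0.004,0,0,0,0,0.7],[0.13,0.005,0,0,0,0,0.7],[0.165,0.006,0,0,0,0.002,0.7],[0.2,0.007,0,0,0,0.003,0.7],[0.235,0.008,0,0,0,0.004,0.7],[0.27,0.009,0,0,0,0.005,0.7],[0.305,0.01,0,0,0,0.006,0.7]]]}}

```text
clock: 6.05
position: [0.4421, 0.043, 0.2329]
ee_rot: [-2.228, -2.214, 0.001]
force: [1.3, -0.8, -1.0]
width: 0.434
gripper_force: 20.0
```

{"name": "jog_arm", "arguments": {"motion": [[[0.035,0.001,0,0,0,0,0.7],[0.07,0.002,0,0,0,0,0.7],[0.105,0.003,0,0,0,0,0.7],[0.14,0.005,0,0,0,0,0.7],[0.17,0.006,0,0,0,0,0.7],[0.195,0.007,0,0,0,0,0.7],[0.215,0.008,0,0,0,0,0.7],[0.224,0.009,0,0,0,0,0.7],[0.227,0.009,0,0,0,0,0.7],[0.227,0.009,0,0,0,0,0.7]]]}}

```text
clock: 6.88
position: [0.4536, 0.2677, 0.2328]
ee_rot: [2.228, 2.214, -0.002]
force: [0.4, -0.9, -0.5]
width: 0.433
gripper_force: 20.0
```

{"name": "jog_arm", "arguments": {"motion": [[[0,0,0,0,0,0,0.7],[0,0,0,0,0,0,0.7]]]}}

```text
clock: 7.05
position: [0.4539, 0.2667, 0.2333]
ee_rot: [2.231, 2.212, -0.0]
force: [0.5, -0.7, -1.5]
width: 0.432
gripper_force: 20.0
```

```bash
python3 go.py 0.4535 0.267 0.235 -0.008
```

```text
t 7.05 pos [0.4539 0.2667 0.2333] w 0.432 F [ 0.5 -0.7 -1.5]
shift [ 0.0003 -0.0004 -0.0017] turn [ 0.0001  0.0002 -0.0005]
```

{"name": "jog_arm", "arguments": {"motion": [[[0,0,0.01,0,0,0,0.7],[0,0,0.035,0,0,0,0.7],[0,0,0.065,0,0,0,0.7],[0,0,0.09,0,0,0,0.7],[0,0,0.105,0,0,0,0.7],[0,0,0.11,0,0,0,0.7],[0,0,0.11,0,0,0,0.7]]]}}

```text
clock: 7.63
position: [0.4528, 0.2673, 0.1218]
ee_rot: [-2.229, -2.214, 0.004]
force: [0.8, -0.2, -1.3]
width: 0.432
gripper_force: 20.0
```

Run:
```python
from h import *
s=observe(); t=s["position"]; print(t.round(4)); p=[.453,.146,-.008]
out=[]
for n,(c0,r0,c1,r1) in(("scene",(170,140,290,240)),("top",(200,205,320,275))):
    S=5; im=cv2.resize(get_image(n)[r0:r1,c0:c1,::-1],None,fx=S,fy=S,interpolation=cv2.INTER_CUBIC)
    def ln(P,col):
        q=((proj(n,P)-[c0,r0]+.5)*S).round().astype(np.int32); cv2.polylines(im,[q],True,col,1)
    R=((1,1),(1,-1),(-1,-1),(-1,1))
    for y in(.121,-.121): ln(tf(np.array([[a*.025,y+b*.025,.046] for a,b in R]),p),(0,255,0))
    j=cyl(.0205,.105)+[t[0],t[1],t[2]-.0635]; ln(j[:48],(0,0,255)); ln(j[48:],(0,0,255))
    out.append(im)
im=np.vstack(out); cv2.imwrite("pics/place1.png",cv2.resize(im,None,fx=.7,fy=.7))
```

```text
[0.4528 0.2673 0.1218]
```

View pics/place1.png

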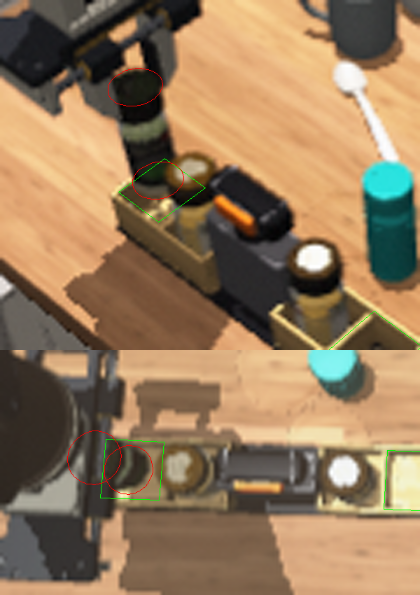

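The held black jar sits where its model predicts. In the top view the left cell rim lies about 2 px below my outline, so I'll measure the rim edges numerically.

Run:
```python
from h import *
im=cv2.imread("pics/top0.png").astype(float)
for a,b in((232,242),(258,272),(306,312),(316,326)):
    P=im[222:260,a:b].mean(1); print("cols",a,b); print([tuple(int(v) for v in x[::-1]) for x in P[4:34]])
for p in([.453,.146,-.008],):
    for x in(-.031,-.025,.025,.031):
        print(x,[proj("top",tf(np.array([[x,y,.046]]),p))[0].round(1).tolist() for y in(.145,.12,.067,-.067,-.1,-.121,-.145)])
    for y in(.152,.146,.096,.094,-.094,-.096,-.146,-.152): print(y,proj("top",tf(np.array([[0,y,.046]]),p))[0].round(1))
P=im[236:246,222:336].mean(0)
print([(222+i,int(v.mean())) for i,v in enumerate(P)])
```

```text
cols 232 242
[(218, 169, 129), (222, 174, 134), (225, 179, 138), (212, 169, 129), (209, 182, 135), (160, 142, 104), (128, 109, 78), (186, 171, 126), (200, 190, 145), (199, 188, 140), (198, 185, 137), (202, 190, 142), (200, 191, 148), (196, 188, 148), (200, 192, 148), (204, 194, 148), (203, 191, 145), (211, 198, 146), (214, 204, 152), (214, 204, 152), (215, 206, 153), (202, 187, 136), (214, 196, 145), (173, 157, 118), (120, 95, 72), (178, 139, 105), (206, 160, 121), (207, 161, 122), (204, 159, 120), (210, 164, 126)]
cols 258 272
[(214, 166, 126), (226, 181, 140), (231, 188, 146), (231, 188, 146), (228, 189, 143), (183, 153, 115), (115, 101, 78), (125, 115, 91), (117, 108, 89), (98, 89, 78), (87, 79, 71), (87, 79, 71), (89, 80, 72), (89, 81, 73), (89, 81, 73), (82, 73, 64), (115, 101, 84), (157, 137, 105), (141, 116, 85), (107, 85, 65), (103, 91, 71), (113, 100, 78), (133, 117, 90), (138, 123, 95), (111, 99, 79), (144, 116, 90), (194, 152, 115), (203, 157, 119), (202, 156, 118), (207, 160, 122)]
cols 306 312
[(193, 146, 107), (193, 148, 109), (203, 158, 117), (213, 167, 125), (216, 170
[... 2224 characters left out ...]
, 103), (277, 100), (278, 103), (279, 103), (280, 84), (281, 78), (282, 83), (283, 114), (284, 86), (285, 74), (286, 69), (287, 84), (288, 112), (289, 120), (290, 69), (291, 64), (292, 75), (293, 86), (294, 135), (295, 184), (296, 200), (297, 203), (298, 194), (299, 200), (300, 194), (301, 167), (302, 105), (303, 78), (304, 77), (305, 85), (306, 105), (307, 131), (308, 164), (309, 206), (310, 120), (311, 130), (312, 201), (313, 211), (314, 216), (315, 217), (316, 216), (317, 216), (318, 214), (319, 212), (320, 214), (321, 205), (322, 209), (323, 210), (324, 211), (325, 211), (326, 213), (327, 210), (328, 66), (329, 105), (330, 174), (331, 174), (332, 175), (333, 175), (334, 173), (335, 173)]
```

Per column, the rim edges match the model to within 0.5 px (about 1 mm), and yaw is about 0. The jar is over its cell, so I'm lowering it.

{"name": "jog_arm", "arguments": {"motion": [[[0,0,0.008,0,0,0,0.7],[0,0,0.016,0,0,0,0.7],[0,0,0.024,0,0,0,0.7],[0,0,0.032,0,0,0,0.7],[0,0,0.04,0,0,0,0.7],[0,0,0.046,0,0,0,0.7],[0,0,0.049,0,0,0,0.7],[0,0,0.05,0,0,0,0.7]]]}}

```text
clock: 8.4
position: [0.4532, 0.2682, 0.0723]
ee_rot: [2.228, 2.215, -0.002]
force: [0.2, 0.1, -0.7]
width: 0.438
gripper_force: 20.0
```

{"name": "jog_arm", "arguments": {"motion": [[[0,0,0.001,0,0,0,0.7],[0,0,0.002,0,0,0,0.7],[0,0,0.003,0,0,0,0.7],[0,0,0.003,0,0,0,0.7]]]}}

```text
clock: 8.73
position: [0.4536, 0.2686, 0.0702]
ee_rot: [-2.228, -2.215, -0.001]
force: [0.3, 1.0, -1.8]
width: 0.433
gripper_force: 20.0
```

{"name": "jog_arm", "arguments": {"motion": [[[0,0,0.001,0,0,0,0.7],[0,0,0.002,0,0,0,0.7],[0,0,0.003,0,0,0,0.7],[0,0,0.003,0,0,0,0.7]]]}}

```text
clock: 9.07
position: [0.4537, 0.2687, 0.0673]
ee_rot: [-2.228, -2.215, -0.001]
force: [-0.6, -0.6, 2.4]
width: 0.432
gripper_force: 20.0
```

{"name": "jog_arm", "arguments": {"motion": [[[0,0,0,0,0,0,-0.1],[0,0,0,0,0,0,-0.4],[0,0,0,0,0,0,-1],[0,0,0,0,0,0,-1],[0,0,0,0,0,0,-1],[0,0,-0.02,0,0,0,-1],[0,0,-0.05,0,0,0,-1],[0,0,-0.085,0,0,0,-1],[0,0,-0.12,0,0,0,-1],[0,0,-0.15,0,0,0,-1]]]}}

```text
clock: 9.9
position: [0.4537, 0.2682, 0.2193]
ee_rot: [2.229, 2.214, 0.002]
force: [-0.1, 0.1, -0.1]
width: 0.995
gripper_force: 0.0
```

```bash
python3 go.py 0.428 -0.156 0.22
```

```text
t 9.9 pos [0.4537 0.2682 0.2193] w 0.995 F [-0.1  0.1 -0.1]
shift [-0.4244 -0.0229 -0.0009] turn [ 0.0009 -0.0005 -0.0066]
```

{"name": "jog_arm", "arguments": {"motion": [[[-0.03,-0.002,0,0,0,0,-1],[-0.07,-0.004,0,0,0,0,-1],[-0.11,-0.006,0,0,0,0,-1],[-0.15,-0.008,0,0,0,0,-1],[-0.19,-0.01,0,0,0,0,-1],[-0.23,-0.012,0,0,0,0,-1],[-0.27,-0.014,0,0,0,0,-1],[-0.31,-0.016,0,0,0,0,-1],[-0.35,-0.019,0,0,0,0,-1],[-0.385,-0.021,0,0,0,-0.006,-1]]]}}

```text
clock: 10.73
position: [0.4293, -0.1189, 0.2174]
ee_rot: [2.223, 2.22, 0.001]
force: [1.6, -0.0, -0.2]
width: 0.999
gripper_force: 0.0
```

{"name": "jog_arm", "arguments": {"motion": [[[-0.025,-0.002,0,0,0,0,-1],[-0.038,-0.002,0,0,0,0,-1],[-0.04,-0.002,0,0,0,0,-1],[-0.04,-0.002,0,0,0,0,-1]]]}}

```text
clock: 11.07
position: [0.4279, -0.1569, 0.2171]
ee_rot: [-2.224, -2.219, 0.0]
force: [0.6, 0.3, -0.4]
width: 1.001
gripper_force: 0.0
```

```bash
python3 go.py 0.428 -0.156 0.063
python3 - <<'E'
from h import *
for n in("scene","top"):
    get_image(n)
    for d in silhouettes("spice_1_mid",n):
        if d["p"]>.3: print(n,round(d["p"],2),bb(d["mask"]).round())
    j=proj(n,cyl(.0205,.105)+[.4537,.2685,.004]); print(n,"expected",j.min(0).round(),j.max(0).round())
E
```

```text
t 11.0667 pos [ 0.4279 -0.1569  0.2171] w 1.001 F [ 0.6  0.3 -0.4]
shift [1.000e-03 1.000e-04 1.541e-01] turn [-0.0001  0.     -0.0022]
scene 0.56 [205. 220. 173. 203. 213. 186.]
scene expected [204. 173.] [225. 208.]
top 0.6 [225. 245. 230. 245. 235. 237.]
top expected [224. 229.] [247. 247.]
```

The black jar stands in the left cell as expected. Now the blue one.

{"name": "jog_arm", "arguments": {"motion": [[[0.001,0,0.01,0,0,0,-1],[0.001,0,0.04,0,0,0,-1],[0.001,0,0.075,0,0,0,-1],[0.001,0,0.11,0,0,0,-0.6],[0.001,0,0.14,0,0,0,-0.4],[0.001,0,0.154,0,0,0,-0.2],[0.001,0,0.154,0,0,0,0.4],[0.001,0,0.154,0,0,0,0.4],[0.001,0,0.154,0,0,0,0.4],[0.001,0,0.154,0,0,0,0.4]]], "force": 20}}

```text
clock: 12.1
position: [0.4292, -0.1555, 0.0641]
ee_rot: [2.22, 2.221, 0.002]
force: [-0.4, -0.1, 0.3]
width: 0.54
gripper_force: 0.0
```

{"name": "jog_arm", "arguments": {"motion": [[[0,0,0,0,0,0,0.7],[0,0,0,0,0,0,0.7],[0,0,0,0,0,0,0.7],[0,0,0,0,0,0,0.7]]]}}

```text
clock: 12.43
position: [0.4293, -0.1555, 0.0639]
ee_rot: [2.22, 2.22, 0.002]
force: [-0.1, 0.3, 8.0]
width: 0.431
gripper_force: 20.0
```

{"name": "jog_arm", "arguments": {"motion": [[[0,0,0,0,0,0,0.7],[0,0,-0.01,0,0,0,0.7],[0,0,-0.03,0,0,0,0.7],[0,0,-0.06,0,0,0,0.7],[0,0,-0.095,0,0,0,0.7],[0,0,-0.13,0,0,0,0.7],[0,0,-0.155,0,0,0,0.7],[0,0,-0.165,0,0,0,0.7],[0,0,-0.165,0,0,0,0.7]]]}}

```text
clock: 13.18
position: [0.4293, -0.1557, 0.2303]
ee_rot: [2.219, 2.22, 0.006]
force: [0.4, 1.1, -1.4]
width: 0.429
gripper_force: 20.0
```

```bash
python3 go.py 0.453 0.025 0.228
```

```text
t 13.1833 pos [ 0.4293 -0.1557  0.2303] w 0.429 F [ 0.4  1.1 -1.4]
shift [0.1807 0.0237 0.0026] turn [ 0.0044 -0.0007  0.0002]
```

{"name": "jog_arm", "arguments": {"motion": [[[0.01,0.002,0,0,0,0,0.7],[0.03,0.005,0,0,0,0,0.7],[0.06,0.009,0,0,0,0,0.7],[0.09,0.013,0,0,0,0,0.7],[0.12,0.017,0,0,0,0,0.7],[0.15,0.021,0,0,0,0,0.7],[0.172,0.023,0,0,0,0,0.7],[0.181,0.024,0,0,0,0,0.7],[0.181,0.024,0.005,0,0,0,0.7],[0.181,0.024,0.02,0,0,0,0.7]]]}}

```text
clock: 14.02
position: [0.4527, 0.025, 0.208]
ee_rot: [2.22, 2.221, 0.001]
force: [0.7, -0.7, -1.4]
width: 0.43
gripper_force: 20.0
```

{"name": "jog_arm", "arguments": {"motion": [[[0,0,0.025,0,0,0,0.7],[0,0,0.05,0,0,0,0.7],[0,0,0.075,0,0,0,0.7],[0,0,0.085,0,0,0,0.7],[0,0,0.09,0,0,0,0.7],[0,0,0.09,0,0,0,0.7]]]}}

```text
clock: 14.52
position: [0.4514, 0.0243, 0.1174]
ee_rot: [-2.223, -2.219, 0.003]
force: [-0.5, -0.2, -0.6]
width: 0.432
gripper_force: 20.0
```

```bash
python3 go.py 0.453 0.025 0.068
python3 - <<'E'
from h import *
s=observe(); t=s["position"]; p=[.453,.146,0]
out=[]
for n,(c0,r0,c1,r1) in(("scene",(210,150,330,270)),("top",(250,205,370,275))):
    S=5; im=cv2.resize(get_image(n)[r0:r1,c0:c1,::-1],None,fx=S,fy=S,interpolation=cv2.INTER_CUBIC)
    def ln(P,col):
        q=((proj(n,P)-[c0,r0]+.5)*S).round().astype(np.int32); cv2.polylines(im,[q],True,col,1)
    R=((1,1),(1,-1),(-1,-1),(-1,1))
    ln(tf(np.array([[a*.025,-.121+b*.025,.046] for a,b in R]),p),(0,255,0))
    ln(tf(np.array([[a*.013,b*.036,.132] for a,b in R]),p),(255,255,0))
    j=cyl(.0205,.105)+[t[0],t[1],t[2]-.0637]; ln(j[:48],(0,0,255)); ln(j[48:],(0,0,255))
    out.append(im)
im=np.vstack(out); cv2.imwrite("pics/place2.png",cv2.resize(im,None,fx=.63,fy=.63))
E
```

```text
t 14.5167 pos [0.4514 0.0243 0.1174] w 0.432 F [-0.5 -0.2 -0.6]
shift [0.0007 0.0017 0.0494] turn [-0.0018  0.0012 -0.0018]
```

View pics/place2.png

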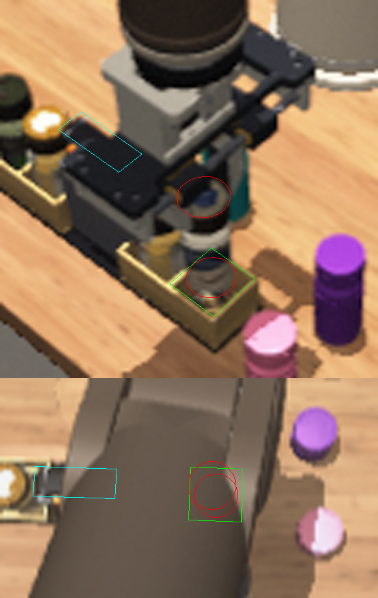

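The black jar stands in its cell at (10,90). The blue jar is over the right cell, with its bottom ring near the centre of the green outline at (210,280). I'm lowering it with a 1 mm correction.

{"name": "jog_arm", "arguments": {"motion": [[[0.001,0.001,0.008,0,0,0,0.7],[0.001,0.001,0.016,0,0,0,0.7],[0.001,0.001,0.024,0,0,0,0.7],[0.001,0.001,0.032,0,0,0,0.7],[0.001,0.001,0.038,0,0,0,0.7],[0.001,0.001,0.043,0,0,0,0.7],[0.001,0.001,0.046,0,0,0,0.7],[0.001,0.001,0.047,0,0,0,0.7],[0.001,0.001,0.048,0,0,0,0.7],[0.001,0.001,0.048,0,0,0,0.7]]]}}

```text
clock: 15.45
position: [0.4533, 0.0266, 0.0701]
ee_rot: [2.222, 2.221, 0.0]
force: [-0.0, 0.2, -1.1]
width: 0.43
gripper_force: 20.0
```

{"name": "jog_arm", "arguments": {"motion": [[[0,0,0.001,0,0,0,0.7],[0,0,0.002,0,0,0,0.7],[0,0,0.0025,0,0,0,0.7],[0,0,0.0025,0,0,0,0.7]]]}}

```text
clock: 15.78
position: [0.4536, 0.0267, 0.0679]
ee_rot: [2.221, 2.221, 0.001]
force: [-0.1, -1.0, 4.5]
width: 0.437
gripper_force: 20.0
```

{"name": "jog_arm", "arguments": {"motion": [[[0,0,0,0,0,0,-0.1],[0,0,0,0,0,0,-0.4],[0,0,0,0,0,0,-1],[0,0,0,0,0,0,-1],[0,0,0,0,0,0,-1],[0,0,-0.02,0,0,0,-1],[0,0,-0.05,0,0,0,-1],[0,0,-0.085,0,0,0,-1],[0,0,-0.12,0,0,0,-1],[0,0,-0.15,0,0,0,-1]]]}}

```text
clock: 16.62
position: [0.4532, 0.0261, 0.2196]
ee_rot: [2.222, 2.22, 0.0]
force: [0.2, 0.6, 0.2]
width: 0.998
gripper_force: 0.0
```

```bash
python3 go.py 0.452 0.146 0.22
```

```text
t 16.6167 pos [0.4532 0.0261 0.2196] w 0.998 F [0.2 0.6 0.2]
shift [ 0.1199 -0.0013 -0.0004] turn [ 0.0006  0.0002 -0.0009]
```

{"name": "jog_arm", "arguments": {"motion": [[[0.02,0,0,0,0,0,-1],[0.05,-0.001,0,0,0,0,-1],[0.085,-0.001,0,0,0,0,-1],[0.11,-0.001,0,0,0,0,-1],[0.119,-0.001,0,0,0,0,-1],[0.12,-0.001,0,0,0,0,-1],[0.12,-0.001,0,0,0,0,-1]]]}}

```text
clock: 17.2
position: [0.4521, 0.1461, 0.2174]
ee_rot: [2.221, 2.222, -0.001]
force: [-0.7, 0.7, -0.4]
width: 1.0
gripper_force: 0.0
```

```bash
python3 go.py 0.452 0.146 0.1
python3 - <<'E'
from h import *
p=[.453,.146,0]; out=[]
for n,(c0,r0,c1,r1) in(("scene",(190,150,320,270)),("top",(215,205,345,275))):
    S=5; im=cv2.resize(get_image(n)[r0:r1,c0:c1,::-1],None,fx=S,fy=S,interpolation=cv2.INTER_CUBIC)
    def ln(P,col):
        q=((proj(n,P)-[c0,r0]+.5)*S).round().astype(np.int32); cv2.polylines(im,[q],True,col,1)
    R=((1,1),(1,-1),(-1,-1),(-1,1))
    for z in(.106,.132): ln(tf(np.array([[a*.013,b*.036,z] for a,b in R]),p),(255,255,0))
    ln(tf(np.array([[-.019,a*.019,.119+b*.008] for a,b in R]),p),(255,0,255))
    out.append(im)
im=np.vstack(out); cv2.imwrite("pics/handle.png",cv2.resize(im,None,fx=.63,fy=.63))
E
```

```text
t 17.2 pos [0.4521 0.1461 0.2174] w 1.0 F [-0.7  0.7 -0.4]
shift [ 0.000e+00 -1.000e-04  1.174e-01] turn [-0.0003  0.0008  0.0004]
```

View pics/handle.png

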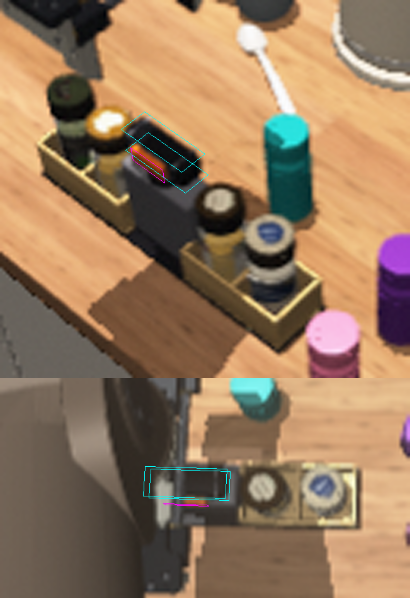

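All four jars stand upright in their cells (black at 70,115, blue at 270,255). The grip and button outlines match. I'm descending and closing lightly first to check centring.

{"name": "jog_arm", "arguments": {"motion": [[[0,0,0.01,0,0,0,-1],[0,0,0.035,0,0,0,-1],[0,0,0.065,0,0,0,-1],[0,0,0.09,0,0,0,-0.6],[0,0,0.108,0,0,0,-0.2],[0,0,0.116,0,0,0,0.1],[0,0,0.117,0,0,0,0.1],[0,0,0.117,0,0,0,0.1],[0,0,0.117,0,0,0,0.1]]], "force": 10}}

```text
clock: 18.05
position: [0.453, 0.1464, 0.1015]
ee_rot: [2.222, 2.22, 0.002]
force: [-0.7, 0.1, 0.1]
width: 0.613
gripper_force: 0.0
```

{"name": "jog_arm", "arguments": {"motion": [[[0,0,0,0,0,0,0.4],[0,0,0,0,0,0,0.8],[0,0,0,0,0,0,0.8],[0,0,0,0,0,0,0.8],[0,0,0,0,0,0,0.8],[0,0,0,0,0,0,0.8]]]}}

```text
clock: 18.55
position: [0.4529, 0.1469, 0.1012]
ee_rot: [2.221, 2.221, 0.002]
force: [-0.6, -0.2, 6.9]
width: 0.179
gripper_force: 3.7
```

{"name": "jog_arm", "arguments": {"motion": [[[0,0,0,0,0,0,0.8],[0,0,0,0,0,0,0.8]]]}}

```text
clock: 18.72
position: [0.4528, 0.1469, 0.1012]
ee_rot: [2.221, 2.221, 0.002]
force: [-0.7, 0.5, 6.6]
width: 0.101
gripper_force: 3.3
```

Run:
```python
from h import *
s=observe(); print(s["force"],s["ft_torque"],s["width"],s["gripper_force"],s["position"])
out=[]
for n,(c0,r0,c1,r1) in(("scene",(190,150,320,270)),("top",(215,205,345,275))):
    out.append(cv2.resize(get_image(n)[r0:r1,c0:c1,::-1],None,fx=5,fy=5,interpolation=cv2.INTER_CUBIC))
im=np.vstack(out); cv2.imwrite("pics/grasp1.png",cv2.resize(im,None,fx=.63,fy=.63))
```

```text
[-0.72309902  0.49526062  6.64923908] [-0.13705602  0.24182169 -0.03843669] 0.10132005190505705 3.3361811272334307 [0.452805   0.14690772 0.10118653]
```

View pics/grasp1.png

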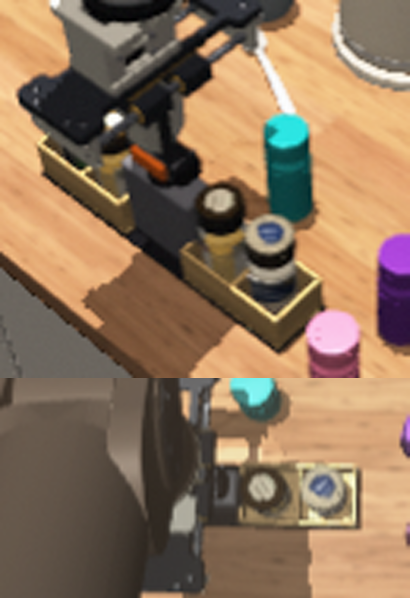

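Run:
```python
from h import *
t=np.array([.4528,.1469,.1012])
for lab,P in(("tcp",t),("grasp",t+[0,0,.019]),("gripc",[.453,.146,.119]),("top",[.453,.146,.132]),("btn",[.434,.146,.119]),("jar2top",[.453,.213,.109]),("tcp+65",t+[0,0,.065]),("jarL",[.4537,.2685,.109])):
    print(lab,((proj("scene",P)[0]-[190,150])*3.15).round(),((proj("top",P)[0]-[215,205])*3.15+[0,378]).round())
for n in("scene","top"):
    for q in("grip","release"):
        for d in silhouettes(q,n):
            if d["p"]>.25: b=bb(d["mask"]); print(q,n,round(d["p"],2),b.round(),((b[4:]-([190,150] if n=="scene" else [215,205]))*3.15+([0,0] if n=="scene" else [0,378])).round())
```

```text
tcp [164. 164.] [188. 484.]
grasp [162. 149.] [184. 482.]
gripc [163. 150.] [186. 482.]
top [161. 140.] [183. 480.]
btn [146. 163.] [184. 503.]
jar2top [110. 120.] [113. 481.]
tcp+65 [155. 111.] [176. 477.]
jarL [68. 89.] [ 51. 478.]
grip scene 0.62 [231. 254. 194. 208. 244. 201.] [169. 160.]
grip top 0.39 [281. 287. 233. 241. 284. 237.] [218. 478.]
release top 0.35 [281. 287. 234. 241. 284. 237.] [217. 479.]
```

```bash
cat > snap.py <<'E'
import sys; from h import *
n=sys.argv[1]; out=[]
for c,(c0,r0,c1,r1) in(("scene",(205,150,275,225)),("top",(235,205,305,260))):
    out.append(cv2.resize(get_image(c)[r0:r1,c0:c1,::-1],None,fx=4.4,fy=4.4,interpolation=cv2.INTER_CUBIC))
cv2.imwrite(f"pics/s_{n}.png",np.vstack(out))
s=observe(); print({k:np.round(s[k],3).tolist() for k in("clock","position","force","ft_torque","width","gripper_force")})
E
python3 snap.py a
```

```text
{'clock': 19.117, 'position': [0.453, 0.147, 0.101], 'force': [0.293, 0.789, 6.335], 'ft_torque': [-0.056, 0.138, -0.021], 'width': 0.104, 'gripper_force': 3.323}
```

{"name": "jog_arm", "arguments": {"motion": [[[0,0,0,0,0,0,0.8],[0,0,0,0,0,0,0.8]]]}}

```text
clock: 19.28
position: [0.4529, 0.1469, 0.1012]
ee_rot: [2.221, 2.221, 0.002]
force: [-0.0, -0.7, 6.5]
width: 0.101
gripper_force: 3.3
```

{"name": "jog_arm", "arguments": {"motion": [[[0,0,0,0,0,0,-0.2],[0,0,0,0,0,0,-0.2],[0,0,0,0,0,0,-0.2],[0,0,0,0,0,0,-0.2],[0,0,0,0,0,0,-0.2]]]}}

```text
clock: 19.7
position: [0.4518, 0.1466, 0.1004]
ee_rot: [-2.221, -2.221, 0.001]
force: [0.2, 0.4, -0.6]
width: 0.414
gripper_force: 0.0
```

```bash
python3 snap.py b; python3 -c "
import cv2,numpy as np
cv2.imwrite('pics/ab.png',np.hstack([cv2.imread('pics/s_a.png'),cv2.imread('pics/s_b.png')]))"
```

```text
{'clock': 19.8, 'position': [0.452, 0.147, 0.1], 'force': [-0.342, 0.306, 0.204], 'ft_torque': [-0.038, 0.012, -0.01], 'width': 0.5, 'gripper_force': 0.0}
```

View pics/ab.png

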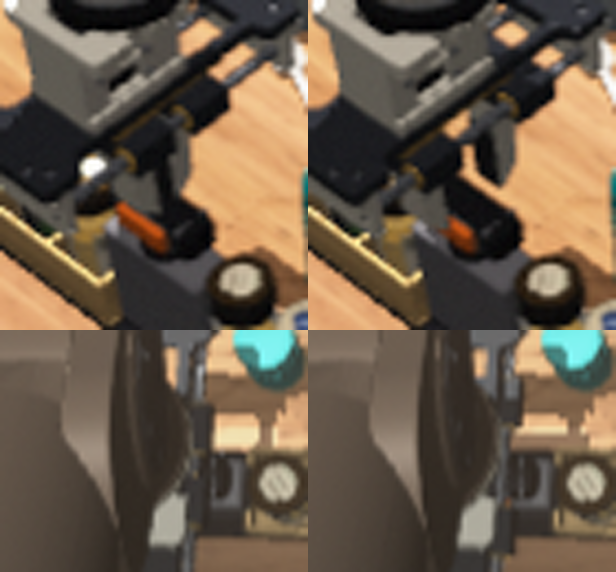

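Picture a shows the closed fingers at the middle of the bar, with the whole button still visible. In b the far finger seems to end above the bar. Next I'll check numerically where the fingertips really are, by opening and differencing images.

Run:
```python
from h import *
np.save("b_scene.npy",get_image("scene"))
```

{"name": "jog_arm", "arguments": {"motion": [[[0,0,0,0,0,0,-1],[0,0,0,0,0,0,-1],[0,0,0,0,0,0,-1],[0,0,0,0,0,0,-1],[0,0,0,0,0,0,-1],[0,0,0,0,0,0,-1],[0,0,0,0,0,0,-1]]]}}

```text
clock: 20.43
position: [0.4522, 0.1466, 0.1006]
ee_rot: [-2.222, -2.221, -0.0]
force: [0.3, -0.0, 0.4]
width: 0.993
gripper_force: 0.0
```

Run:
```python
from h import *
s=observe(); t=s["position"]; print(t,s["width"])
A=np.load("b_scene.npy").astype(int); B=get_image("scene").astype(int); np.save("c_scene.npy",B)
d=abs(A-B).sum(2)>60; db=d&(B.sum(2)<A.sum(2)); # newly darker
for r in range(165,215): 
    print(r,''.join('#' if db[r,c] else '+' if d[r,c] else '.' for c in range(215,285)))
w=.046
for lab,x in(("far in",w),("far out",w+.019),("near in",-w),("near out",-w-.019)):
    for dy in(-.0095,.0095):
        print(lab,dy,proj("scene",t+[x,dy,0])[0].round(1),"+30mm",proj("scene",t+[x,dy,.03])[0].round(1))
```

```text
[0.45219901 0.14662757 0.10061062] 0.9928040577004381
165 .........................................+....########................
166 ....................................+..........########...............
167 ...................................++++.#.++...######.................
168 .................................+++++++.+++++.#####..................
169 ...............................+++++++++++++++.####...................
170 ................++............++++++++++++++...###....................
171 ............................+++++++...++++++++........................
172 ............................+++++++....+++++++........................
173 ...........................+++++++.....+++++++........................
174 ...........................++++++....#.++++##.........................
175 ...........................+++++....##.+++###.........................
176 ...........................+++.....###...####.........................
177 ......................+....++....++###########........................
178 ...............................++++###########.....................
[... 2399 characters left out ...]
....
211 ......................................................................
212 ......................................................................
213 ......................................................................
214 ......................................................................
far in -0.0095 [257.  194.3] +30mm [256.  186.7]
far in 0.0095 [252.1 190.9] +30mm [250.9 183.3]
far out -0.0095 [262.  190.3] +30mm [261.1 182.7]
far out 0.0095 [257.1 187. ] +30mm [256.1 179.4]
near in -0.0095 [231.6 214.4] +30mm [230.  206.9]
near in 0.0095 [226.7 210.7] +30mm [225.  203.2]
near out -0.0095 [226.1 218.8] +30mm [224.4 211.3]
near out 0.0095 [221.2 215. ] +30mm [219.3 207.5]
```

The visible fingertips end about 30 mm above the reported TCP: the far tip is at row 186, where 194 was expected. So the first close slid onto the bar's top, which also explains the +6.5 N. The handle hasn't moved. I'll correct for this by going down about 29 mm more with the fingers open, watching the force.

{"name": "jog_arm", "arguments": {"motion": [[[0,0,0.004,0,0,0,-1],[0,0,0.008,0,0,0,-1],[0,0,0.012,0,0,0,-1],[0,0,0.015,0,0,0,-1],[0,0,0.015,0,0,0,-1]]]}}

```text
clock: 20.9
position: [0.4517, 0.1464, 0.0848]
ee_rot: [-2.221, -2.221, 0.002]
force: [0.9, -0.2, -0.5]
width: 0.999
gripper_force: 0.0
```

{"name": "jog_arm", "arguments": {"motion": [[[0,0,0.003,0,0,0,-1],[0,0,0.006,0,0,0,-1],[0,0,0.009,0,0,0,-1],[0,0,0.012,0,0,0,-1],[0,0,0.014,0,0,0,-1],[0,0,0.014,0,0,0,-1]]]}}

```text
clock: 21.4
position: [0.4519, 0.1465, 0.0711]
ee_rot: [-2.221, -2.221, 0.001]
force: [0.7, 0.1, -0.3]
width: 0.999
gripper_force: 0.0
```

{"name": "jog_arm", "arguments": {"motion": [[[0,0,0,0,0,0,0.2],[0,0,0,0,0,0,0.2],[0,0,0,0,0,0,0.2],[0,0,0,0,0,0,0.2],[0,0,0,0,0,0,0.2],[0,0,0,0,0,0,0.2],[0,0,0,0,0,0,0.2],[0,0,0,0,0,0,0.2]]], "force": 10}}

```text
clock: 22.07
position: [0.4522, 0.1466, 0.0716]
ee_rot: [2.222, 2.221, 0.0]
force: [-0.4, -0.1, 0.5]
width: 0.47
gripper_force: 0.0
```

{"name": "jog_arm", "arguments": {"motion": [[[0,0,0,0,0,0,0.4],[0,0,0,0,0,0,0.6],[0,0,0,0,0,0,0.6],[0,0,0,0,0,0,0.6],[0,0,0,0,0,0,0.6]]]}}

```text
clock: 22.48
position: [0.4528, 0.1466, 0.0717]
ee_rot: [2.221, 2.221, 0.001]
force: [4.2, 0.4, -2.9]
width: 0.293
gripper_force: 10.0
```

Width 0.293 (27 mm) at 10 N means the bar is gripped and the button is in. I'm raising the grip to 25 N and pulling up.

{"name": "jog_arm", "arguments": {"motion": [[[0,0.0005,0,0,0,0,0.8],[0,0.0005,0,0,0,0,0.8],[0,0.0005,0,0,0,0,0.8],[0,0.0005,0,0,0,0,0.8]]], "force": 25}}

```text
clock: 22.82
position: [0.4529, 0.1466, 0.0716]
ee_rot: [2.221, 2.221, 0.001]
force: [3.2, 0.3, -3.4]
width: 0.289
gripper_force: 25.0
```

{"name": "jog_arm", "arguments": {"motion": [[[0,0,-0.002,0,0,0,0.8],[0,0,-0.006,0,0,0,0.8],[0,0,-0.011,0,0,0,0.8],[0,0,-0.017,0,0,0,0.8],[0,0,-0.023,0,0,0,0.8],[0,0,-0.03,0,0,0,0.8]]]}}

```text
clock: 23.32
position: [0.4528, 0.1466, 0.1023]
ee_rot: [2.221, 2.221, 0.0]
force: [4.1, 1.1, -5.2]
width: 0.291
gripper_force: 25.0
```

{"name": "jog_arm", "arguments": {"motion": [[[0,0,-0.006,0,0,0,0.8],[0,0,-0.012,0,0,0,0.8],[0,0,-0.018,0,0,0,0.8],[0,0,-0.024,0,0,0,0.8],[0,0,-0.029,0,0,0,0.8],[0,0,-0.034,0,0,0,0.8],[0,0,-0.04,0,0,0,0.8],[0,0,-0.046,0,0,0,0.8],[0,0,-0.052,0,0,0,0.8],[0,0,-0.058,0,0,0,0.8]]]}}

```text
clock: 24.15
position: [0.4526, 0.1465, 0.1597]
ee_rot: [2.221, 2.221, -0.0]
force: [6.0, 1.9, -10.8]
width: 0.289
gripper_force: 25.0
```

{"name": "jog_arm", "arguments": {"motion": [[[0,0,-0.005,0,0,0,0.8],[0,0,-0.01,0,0,0,0.8],[0,0,-0.015,0,0,0,0.8],[0,0,-0.019,0,0,0,0.8],[0,0,-0.022,0,0,0,0.8],[0,0,-0.025,0,0,0,0.8]]]}}

```text
clock: 24.65
position: [0.4526, 0.1466, 0.1846]
ee_rot: [2.221, 2.221, -0.0]
force: [6.5, 1.8, -11.2]
width: 0.289
gripper_force: 25.0
```

{"name": "jog_arm", "arguments": {"motion": [[[0,0,-0.002,0,0,0,0.8],[0,0,-0.004,0,0,0,0.8],[0,0,-0.006,0,0,0,0.8],[0,0,-0.007,0,0,0,0.8],[0,0,-0.0075,0,0,0,0.8],[0,0,-0.0075,0,0,0,0.8]]]}}

```text
clock: 25.15
position: [0.4526, 0.1465, 0.1918]
ee_rot: [2.221, 2.221, -0.0]
force: [7.7, 2.4, -11.2]
width: 0.29
gripper_force: 25.0
```

{"name": "jog_arm", "arguments": {"motion": [[[0,0,-0.0005,0,0,0,0.8],[0,0,-0.001,0,0,0,0.8],[0,0,-0.0015,0,0,0,0.8],[0,0,-0.0015,0,0,0,0.8]]]}}

```text
clock: 25.48
position: [0.4523, 0.1464, 0.1921]
ee_rot: [2.221, 2.221, -0.002]
force: [12.9, 3.9, -28.4]
width: 0.292
gripper_force: 25.0
```

The second stop is reached: z is 0.192, 120 mm up, and the force jumped to 28 N. I'll ease off slightly while staying at the stop, then check.

{"name": "jog_arm", "arguments": {"motion": [[[0,0,0.0003,0,0,0,0.8],[0,0,0.0006,0,0,0,0.8],[0,0,0.0006,0,0,0,0.8],[0,0,0.0006,0,0,0,0.8],[0,0,0.0006,0,0,0,0.8],[0,0,0.0006,0,0,0,0.8]]]}}

```text
clock: 25.98
position: [0.4523, 0.1465, 0.1919]
ee_rot: [2.221, 2.221, -0.002]
force: [11.8, 2.2, -21.9]
width: 0.286
gripper_force: 25.0
```

Run:
```python
from h import *
out=[]
for n,(c0,r0,c1,r1) in(("scene",(170,120,410,340)),("top",(205,150,445,270))):
    out.append(cv2.resize(get_image(n)[r0:r1,c0:c1,::-1],None,fx=1.75,fy=1.75,interpolation=cv2.INTER_CUBIC))
cv2.imwrite("pics/final.png",np.vstack(out)); s=observe(); print(s["position"].round(4),s["force"].round(1),s["width"],s["gripper_force"])
```

```text
[0.4524 0.1465 0.192 ] [ 10.9   2.  -21.5] 0.29033424595764584 24.99783307313919
```

View pics/final.png

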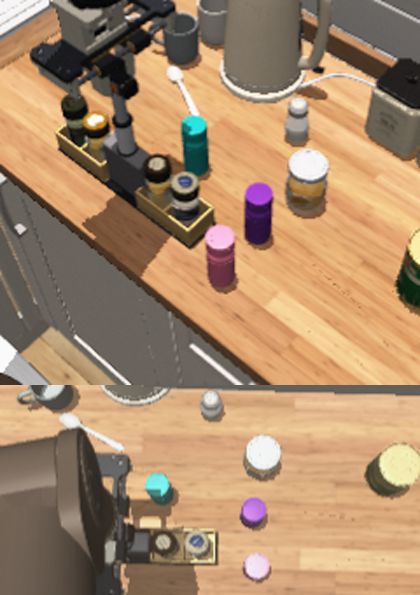

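The final picture shows the handle fully out, with the tubes visible at (122,115), and held by the gripper. All four jars are upright in their cells at (75,115), (95,125), (157,170) and (185,190), and everything else is in its place. The grip is steady at 25 N, so I'm handing in.

```bash
python3 -c "
from cell import sign_off
print(sign_off())"
```

```text
the job is handed in; nothing more can be done
None
```

Job handed in at about 26 s: the black jar is in the left end cell and the blue jar in the right, and the handle is at its second stop, still gripped at 25 N with the button in; my first close on the handle slid onto the bar's top (about 6.5 N) because the fingertips sit about 30 mm above the reported TCP, and going lower fixed it.

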